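# Clear and flip open the rivet box

### The job

A polish tin has been left on the lid of the larger rivet box. Push it along gently with the outside of the fingers, without gripping it or picking it up, until it stands wholly on the tray at the side of that box, then flip the lid up by its lip with the fingertips and over past upright, so that it stays fully open by its own weight when you let go and move away. Leave the smaller box shut and all other things where they are.

Things in the scene. Friction and masses are not known exactly. Their poses are not given: they have to be found in the camera images.
- rivet_box: the larger rivet box, wood, fixed to the bench: 140 mm deep (x -70 front to +70 back), 300 mm wide (y -160 to +140). Origin on the bench under its middle; x from front to back, y to the left seen from the front, z up. Left part (y +2 to +139): a bin under a hinged lid, lid top 75 mm above the bench. Right part: an open tray.
- tray_middle (a point): middle of the larger box's tray floor, at (0, -77, 73) mm in the box's frame: a solid deck 73 mm above the bench, y from -154 to 0, x from -65 to +65, 2 mm lower than the lid's top. Rims 5 to 6 mm thick, 79 mm above the bench, at its front, back and right end; none towards the lid.
- lid (a joint): angle of the larger box's lid: 0 shut, grows as it opens; it balances near 1.52 rad, falls shut below and open above that, and a stop holds it at 1.95 rad (leaning back, fully open). No catch, no spring.
- lid_hinge (a point): middle of the lid's hinge line (along the box's y, at the back of the bin): at (70, 70.5, 69) mm in the box's frame; stays put as the lid turns. Its orientation is the lid's. The lid is a 6 mm plywood plate, 142 mm from hinge to front edge, 137 mm wide, about 220 g.
- lid_lip (a point): middle of the free edge of the lid's lip, a steel strip 3 mm thick, 60 mm wide, midway along the lid's front edge, flaring 45 deg forward and up by 30 mm; when shut this edge is 163 mm before the hinge line and 24 mm above it (93 mm above the bench). Below it: the box's plain upright front wall, with free space before it. Moves with the lid.
- tin_center (a point): centre of the polish tin: a flat round closed metal tin 70 mm in diameter, 28 mm high, about 120 g, loose, standing on the larger box's lid at the start.
- small_lid_middle (a point): middle of the top of the lid of the smaller box (120 mm wide, 100 mm deep, 56 mm high, fixed, no tray); stays shut.
- small_lid (a joint): angle of the smaller box's lid, 0 shut.
- dye_bottle: brown glass bottle, 52 mm in diameter, 120 mm high, standing close behind the tray; origin under its centre. Leave alone.
- heels: pile of rubber heel pieces, about 75 x 60 mm, 28 mm high, on the bench left of the larger box; origin under its middle. Leave alone.
- hammer: hammer, 220 mm long, 26 mm high, lying before the tray; origin under its middle. Leave alone.
- glue_jar: glass jar, 70 mm in diameter, 85 mm high; origin under its centre. Leave alone.
- awl: awl, 150 mm long, 26 mm high, lying; origin under its middle. Leave alone.
- last: wooden shoe last, 256 mm long, 105 mm high; origin under its middle. Leave alone.
- tin: the same tin; origin at the centre of its underside.
Mind the look-alikes: they are no part of the job. Leave any brown, pink or yellow look-alike of the tin alone.

How it is judged:
By the outcome, as a careful person would: the job done as asked, in the order asked, and still so for the second after the job is handed in, with the robot touching nothing.
It also fails if it takes over 54 s, if anything falls off the work surface, if the arm or the gripper's body presses on something with over 40 N, if the wrist force passes 120 N, or if a joint passes its speed limit or range.

### The arm

A 6-joint arm with a two-finger parallel gripper is mounted at the origin on the work surface. World frame = base frame: x ahead of the robot, y to its left, z up, the work surface at z = 0. Lengths are in mm, angles in rad, forces in N, time in s.
With the tool pointing down it reaches from about 350 to 775 mm from the base axis. Payload 7.3 kg.
Tool frame: the origin (TCP) lies at the very end of the fingers, on their centre line; the grasp point (between the pads) lies 19 mm behind it; z points along the fingers, y is the line along which they close (so a half turn about z gives the same grasp; the last joint's range is limited). The gripper opens to 92 mm and grips with 3 to 60 N. Pads are 19 mm wide; open, the fingers measure 130 mm over their backs; the gripper's body (75 mm by 190 mm) begins 47 mm behind the grasp point.
Start: joints at [1.082, 0.342, 1.524, -0, 1.275, -0.146], TCP at [176.452, 494.479, 226.741] pointing down, gripper open.
Joint ranges: [-2.53, 2.53], [-0.77, 2.02], [0.04, 2.7], [-1, 4.14], [0.28, 2.66], [-3.11, 3.11]. Speed limits (rad/s): [2.57, 2.57, 3.14, 3.14, 3.14, 3.14].

### API

Orientations are given as [roll, pitch, yaw] about the fixed x, y, z axes, in that order (R = Rz(yaw) Ry(pitch) Rx(roll)).
In Python, from plant import get_obs, capture, close_job gives the robot as it stands. The module is installed in compiled form; this text tells all that it offers.
- The arm moves only by the shell command python3 -m handwheel 'ROWS'. ROWS is JSON, a list of rows, each a list of 3 entries, a list of its own where there are three numbers: the turn, a rotation vector about the tool's x, y, z in degrees, then the shift along the tool's x, y, z in m, then the opening, from 0 (shut) to 1 (fully open). A call has 1 to 12 rows; each row is the pose to reach, as a shift and turn from the pose commanded when the call began, along the tool's axes at that moment; what a row does not reach only later rows make up. A row lasts 1/10 s, in which the tool goes at most 50 mm and 8.59 degrees, less where a joint would pass 70% of its speed; a pose out of reach is approached as far as the arm can. A call with a gripper value outside its range is refused whole. The fingers move at their own pace and stop on an object; the grip force is fixed at half the most. Time passes only in rows, so rows that repeat a pose let the fingers close. It gives the time, the measured TCP pose, the force, the opening and the grip force at its end, in the units of the state.
- get_obs(): the state, without advancing time (a new reading comes with each control period).
- capture(name): name is "scene" or "top" or "wrist"; returns a dict with "image" (400x640x3 uint8, red, green, blue), "depth" (400x640 float32, mm along the optical axis (not along the pixel's ray), 0 where there is no reading), "fx", "fy", "cx", "cy" (pixels), "k1" (the pictures are not rectified: a ray, as slopes to the right and down, at radius r is drawn at 1 + k1 r^2 times it, then the intrinsics apply), "camera_from_world" (4x4, takes a point from world to camera coordinates). Camera axes: x right, y down, z forward; pixel columns grow to the right and rows downward; lengths in mm; the calibration is good to about 2 mm. A picture is of the moment at which its call begins.
- close_job(): hands the job in; it is judged then, once.
The state is a dict: "time": time; "joint_positions": joint angles; "dq": joint speeds; "tau": joint torques, N m; "tool_pos": TCP position; "tcp_rot": TCP orientation; "contact_force": force on the tool from outside, world axes, zero at the start; "moment": the same for the moment, N m; "grip_width": finger opening in mm; "finger_force": force on a finger pad.
Only numpy, scipy, OpenCV 4.12 (cv2) and the standard library are available. Lean on these libraries where they do the work, as an engineer would, in place of code of your own. Each camera call takes 0.05 s, during which the arm holds its last target. There are 200 camera calls.

## Working session

There is one attempt and no reset: what is moved stays moved. The work goes in short steps, Python scripts to look and compute and a shell command to move; the robot and the scene stay as the last step left them, time stands still between calls to the robot, and variables do not carry over. Pictures are saved under pics/ and viewed, at most 10 in all, crops included, and the job is handed in when it is done.

```bash
mkdir -p pics
cat > h.py <<'E'
import numpy as np, cv2
from plant import get_obs, capture, close_job
def unproj(c,u,v,d=None,z=None):
    # pixel -> world by depth or by plane height
    x,y=(u-c['cx'])/c['fx'],(v-c['cy'])/c['fy']
    a,b=x,y
    for _ in range(10):
        s=1+c['k1']*(a*a+b*b); a,b=x/s,y/s
    T=np.linalg.inv(c['camera_from_world']); ray=T[:3,:3]@np.array([a,b,1.]); o=T[:3,3]
    t=d if d is not None else (z-o[2])/ray[2]
    return o+t*ray
def cloud(c):
    v,u=np.mgrid[:400,:640]; x=(u-c['cx'])/c['fx'];y=(v-c['cy'])/c['fy'];a,b=x,y
    for _ in range(10):
        s=1+c['k1']*(a*a+b*b); a,b=x/s,y/s
    T=np.linalg.inv(c['camera_from_world']); d=c['depth'][...,None]
    return (np.dstack([a,b,np.ones_like(a)])*d)@T[:3,:3].T+T[:3,3]
def save(c,n): cv2.imwrite('pics/'+n,c['image'][...,::-1])
E
python3 - <<'E'
from h import *
import pickle
C={n:capture(n) for n in('scene','top')}
pickle.dump(C,open('c0.pkl','wb'))
for n in C: save(C[n],n+'0.png'); print(n,np.linalg.inv(C[n]['camera_from_world'])[:3].round(2).tolist())
o=get_obs();print(o)
E
```

```text
scene [[0.56, 0.64, -0.53, 1259.75], [0.83, -0.42, 0.36, -527.05], [0.01, -0.64, -0.77, 1077.9]]
top [[-0.01, -0.99, 0.16, 369.52], [-1.0, 0.01, 0.02, -59.18], [-0.02, -0.16, -0.99, 1308.57]]
{'time': 0.1, 'joint_positions': array([ 1.08200680e+00,  3.42634887e-01,  1.52493028e+00,  5.90490475e-06,
        1.27540189e+00, -1.46007133e-01]), 'dq': array([ 5.93495448e-04, -2.15317088e-03, -2.08097738e-03,  7.12201677e-04,
       -1.59549863e-05, -2.30355371e-04]), 'tau': array([ 2.09146318e-03, -4.32000017e+01, -2.44696158e+01,  7.19683059e-02,
        5.25639486e-02, -7.08763309e-06]), 'tool_pos': array([176.26339317, 494.13560528, 226.12081964]), 'tcp_rot': array([-3.14023369e+00, -2.05547751e-04,  2.79880840e+00]), 'contact_force': array([ 0.47254783,  0.78147379, -0.24758371]), 'moment': array([ 0.02544001, -0.03569696,  0.00410672]), 'finger_force': 0.0, 'grip_width': 92.00380103516076}
```

View pics/top0.png

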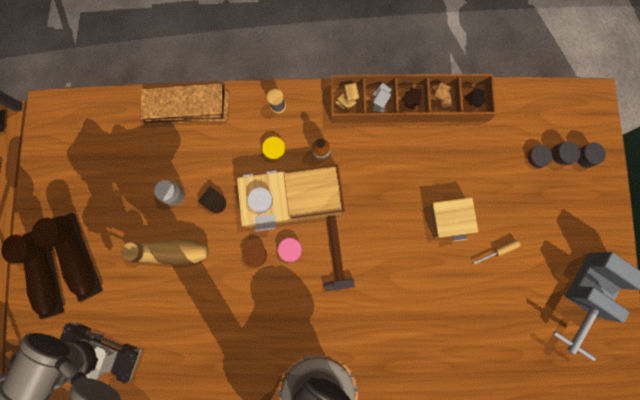

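View pics/scene0.png

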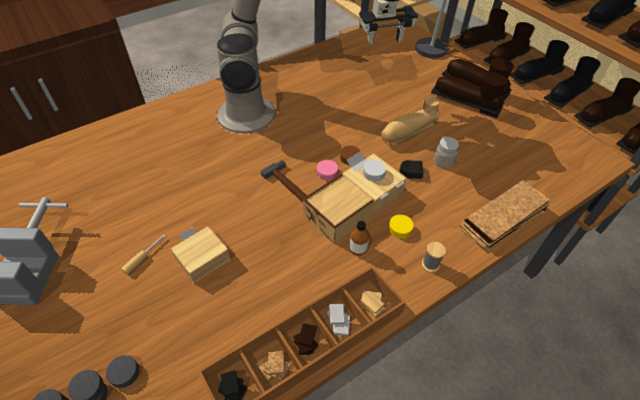

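Top view: the larger box spans about (238–343, 168–228). The tin candidates are silver (260,199) on the lid, brown (254,252), pink (289,250) and yellow (273,148) on the bench. Only the silver one stands on the larger box's lid, so it is the one meant. The lip is at (265,224), the smaller box at (455,217). I'll measure and confirm with a crop.

```bash
cat > m.py <<'E'
from h import *
import pickle
C=pickle.load(open('c0.pkl','rb'));c=C['top'];P=cloud(c);Z=P[...,2]
cv2.imwrite('pics/crop0.png',cv2.resize(c['image'][130:270,220:360,::-1],(600,600),interpolation=cv2.INTER_CUBIC))
roi=np.zeros((400,640),bool);roi[160:240,225:350]=1
def comp(m,seed):
    n,l=cv2.connectedComponents(m.astype(np.uint8)); return l==l[seed[1],seed[0]]
top=comp(roi&(Z>60)&(Z<90),(310,190))
for nm,m in(('boxtop',top),('tin',comp(roi&(Z>95)&(Z<115),(260,197)))):
    q=P[m];r=cv2.minAreaRect(q[:,:2].astype(np.float32));print(nm,m.sum(),q.mean(0).round(1),np.median(q[:,2]).round(1),r)
    if nm=='tin': print(cv2.minEnclosingCircle(q[:,:2].astype(np.float32)))
print('lip',[(u,v,P[v,u].round(0).tolist()) for u,v in((257,230),(265,230),(273,229),(265,226),(265,222),(265,218))])
# height of named others (top of things)
for nm,(u,v) in dict(pink=(289,250),brown=(254,252),yellow=(273,148),bottle=(321,148),jar=(168,190),heels=(212,200),hamHead=(338,285),hamTail=(333,225),small=(455,217),last=(170,252)).items():
    print(nm,np.median(P[v-1:v+2,u-1:u+2].reshape(-1,3),0).round(0))
E
python3 m.py
```

```text
boxtop 4565 [580.5  64.9  76. ] 75.9 ((575.9530029296875, 72.59736633300781), (165.30548095703125, 300.3916320800781), 7.085843563079834)
tin 476 [563.2 156.5 104.7] 104.7 ((563.0654296875, 156.5164794921875), (68.3171157836914, 68.80079650878906), 29.220657348632812)
((563.999755859375, 157.0867919921875), 35.3867073059082)
lip [(257, 230, [476.0, 165.0, 94.0]), (265, 230, [483.0, 157.0, 5.0]), (273, 229, [487.0, 133.0, -2.0]), (265, 226, [487.0, 143.0, 89.0]), (265, 222, [500.0, 145.0, 77.0]), (265, 218, [512.0, 145.0, 78.0])]
pink [421.  80.  30.]
brown [416. 185.  28.]
yellow [734. 131.  29.]
bottle [710. -19. 100.]
jar [597. 433.  87.]
heels [575. 318.  26.]
hamHead [318. -63.  29.]
hamTail [494. -51.  27.]
small [ 509. -407.   57.]
last [416. 422.  78.]
```

View pics/crop0.png

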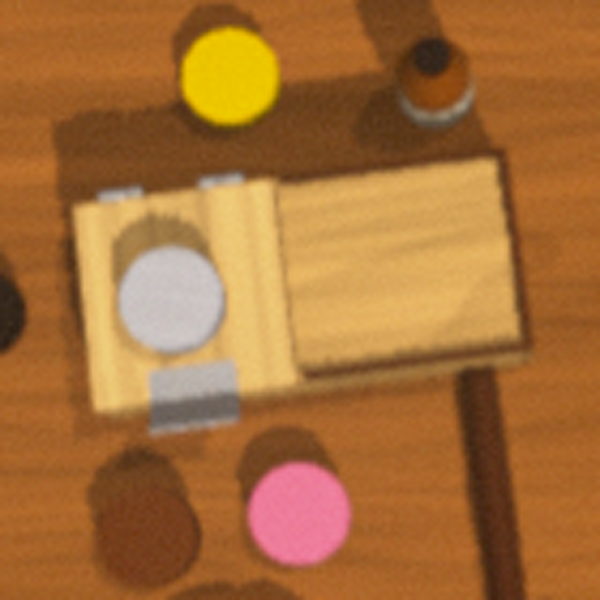

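The crop confirms it: the silver tin stands on the lid and is about 69 mm across with its top at 104.7 mm, which fits 75+28. The box yaw is about 7.1° and its origin is about (585.6, 83.9). The lip measured at (487,143,89) agrees with the (485,142,93) predicted from the box. Next I work out the approach on the left side of the tin.

```bash
cat > g.py <<'E'
from h import *
from scipy.spatial.transform import Rotation as Ro
th=np.radians(7.09);ex=np.array([np.cos(th),np.sin(th),0]);ey=np.array([-np.sin(th),np.cos(th),0]);ez=np.array([0,0,1.])
O=np.array([585.6,83.9,0])
B=np.column_stack([ex,ey,ez])
def w(*p): return O+B@np.array(p,float)
def tobox(p): return B.T@(np.asarray(p)-O)
def Rt(a): # fingers along box x tilted a deg below horizontal, tool y = box y
    a=np.radians(a); z=np.cos(a)*ex-np.sin(a)*ez; return np.column_stack([np.cross(ey,z),ey,z])
def rel(p,R):
    o=get_obs();R0=Ro.from_euler('xyz',o['tcp_rot']).as_matrix()
    return Ro.from_matrix(R0.T@R).as_rotvec(degrees=True).round(2).tolist(),(R0.T@(p-o['tool_pos'])/1000).round(4).tolist()
E
python3 - <<'E'
from g import *
for p in ((-13.3,141,170),(-13.3,141,84)): print(w(*p),rel(w(*p),Rt(90)))
E
```

```text
[554.998311   222.18024671 170.        ] ([-0.07, -0.03, -26.73], [-0.4481, -0.1288, 0.0562])
[554.998311   222.18024671  84.        ] ([-0.07, -0.03, -26.73], [-0.4481, -0.1286, 0.1422])
```

```bash
python3 -m handwheel '[[[0,0,-3],[-0.04,-0.012,0.005],0],[[0,0,-6],[-0.08,-0.024,0.01],0],[[0,0,-9],[-0.12,-0.035,0.015],0],[[0,0,-12],[-0.16,-0.046,0.02],0],[[0,0,-15],[-0.20,-0.058,0.025],0],[[0,0,-18],[-0.24,-0.069,0.03],0],[[0,0,-20],[-0.28,-0.08,0.035],0],[[0,0,-22],[-0.32,-0.092,0.04],0],[[0,0,-24],[-0.36,-0.104,0.045],0],[[0,0,-26],[-0.40,-0.115,0.05],0],[[0,0,-26.7],[-0.43,-0.124,0.055],0],[[0,0,-26.7],[-0.448,-0.129,0.056],0]]'
python3 - <<'E'
from g import *
o=get_obs();print(tobox(o['tool_pos']),o['grip_width'],rel(w(-13.3,141,84),Rt(90)))
c=capture('wrist');save(c,'w1.png')
P=cloud(c);Q=(P-O)@B
m=(Q[...,2]>98)&(Q[...,2]<109)&(abs(Q[...,0])<80)&(Q[...,1]>20)&(Q[...,1]<115)&(c['depth']>0)
n,l,s,ce=cv2.connectedComponentsWithStats(m.astype(np.uint8));i=1+s[1:,4].argmax();q=Q[l==i]
print(s[i],cv2.minEnclosingCircle(q[:,:2].astype(np.float32)),np.median(q[:,2]))
E
```

```text
time: 1.3
tool_pos: [556.2, 220.5, 169.5]
tcp_rot: [-3.141, -0.002, -3.02]
contact_force: [-0.7, 0.8, -0.4]
grip_width: 2.0
finger_force: 0.0
[-12.29287352 139.15075387 169.46408717] 1.9889734918307447 ([-0.02, -0.1, -0.14], [0.0009, 0.0019, 0.0855])
[ 187  160  101   83 6106] ((-14.176080703735352, 76.1493911743164), 35.10435104370117) 102.43859867919662
```

View pics/w1.png

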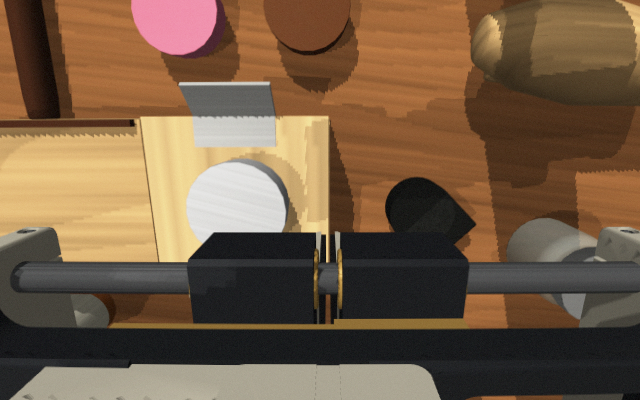

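Wrist view: the silver tin is at (237,205) and the lip at (230,112). The near fix puts the tin at box (-14,76), which matches. The fingers are closed, so I go down beside the tin and start the push.

```bash
python3 -m handwheel '[[[0,0,0],[0.002,0.002,0.03],0],[[0,0,0],[0.002,0.002,0.06],0],[[0,0,0],[0.002,0.002,0.08],0],[[0,0,0],[0.002,0.002,0.0855],0],[[0,0,0],[0.002,0.002,0.0855],0]]'
python3 -m handwheel '[[[0,0,0],[0,-0.004,0],0],[[0,0,0],[0,-0.009,0],0],[[0,0,0],[0,-0.015,0],0],[[0,0,0],[0,-0.021,0],0],[[0,0,0],[0,-0.027,0],0],[[0,0,0],[0,-0.033,0],0],[[0,0,0],[0,-0.039,0],0],[[0,0,0],[0,-0.045,0],0],[[0,0,0],[0,-0.051,0],0],[[0,0,0],[0,-0.057,0],0],[[0,0,0],[0,-0.063,0],0],[[0,0,0],[0,-0.069,0],0]]'
cat > tin.py <<'E'
from g import *
o=get_obs();print('tcp box',tobox(o['tool_pos']).round(1))
for n in('wrist','top'):
    c=capture(n);P=cloud(c);Q=(P-O)@B
    hsv=cv2.cvtColor(c['image'],cv2.COLOR_RGB2HSV)
    m=(hsv[...,1]<45)&(hsv[...,2]>120)&(Q[...,2]>97)&(Q[...,2]<109)&(abs(Q[...,0])<60)&(Q[...,1]>-150)&(Q[...,1]<115)&(c['depth']>0)
    k,l,s,ce=cv2.connectedComponentsWithStats(m.astype(np.uint8))
    if k<2: print(n,'none');continue
    i=1+s[1:,4].argmax();q=Q[l==i]
    print(n,s[i],cv2.minEnclosingCircle(q[:,:2].astype(np.float32)),np.median(q[:,2]))
E
python3 tin.py
```

```text
time: 1.85
tool_pos: [552.0, 224.7, 84.9]
tcp_rot: [3.142, -0.002, -3.018]
contact_force: [0.1, 0.0, 0.7]
grip_width: 0.3
finger_force: 0.0
time: 3.05
tool_pos: [561.3, 155.2, 85.2]
tcp_rot: [3.141, 0.0, -3.018]
contact_force: [-1.3, 3.1, 3.5]
grip_width: 0.5
finger_force: 1.7
tcp box [-15.3  73.8  85.2]
wrist [ 138  192  139   70 5523] ((-25.97468376159668, 19.983531951904297), 32.39877700805664) 102.43439803033553
top [271 204  17   5  54] ((-37.588783264160156, 22.340370178222656), 22.8759708404541) 105.01022403115792
```

```bash
cat >> tin.py <<'E'
    print('  front edge-> cx',(np.percentile(q[:,0],.3)+35).round(1),' y range',np.percentile(q[:,1],[.3,99.7]).round(1))
    if n=='wrist': save(c,'w%d.png'%int(o['time']*100))
E
python3 tin.py
```

```text
tcp box [-15.4  73.   85. ]
wrist [ 137  193  138   69 5474] ((-25.859825134277344, 18.843454360961914), 32.32984161376953) 102.46240618639013
  front edge-> cx -13.9  y range [-11.5  48.5]
top [272 204  15   5  50] ((-39.378684997558594, 22.261795043945312), 20.19137954711914) 103.74598080016028
  front edge-> cx -12.3  y range [ 2.3 42.3]
```

The tin is tracking straight (x about −14, y about 19), so I keep pushing.

```bash
python3 -m handwheel '[[[0,0,0],[0,-0.004,0],0],[[0,0,0],[0,-0.008,0],0],[[0,0,0],[0,-0.012,0],0],[[0,0,0],[0,-0.016,0],0],[[0,0,0],[0,-0.02,0],0],[[0,0,0],[0,-0.024,0],0],[[0,0,0],[0,-0.028,0],0],[[0,0,0],[0,-0.033,0],0],[[0,0,0],[0,-0.038,0],0],[[0,0,0],[0,-0.043,0],0],[[0,0,0],[0,-0.048,0],0],[[0,0,0],[0,-0.048,0],0]]'
python3 tin.py
python3 -m handwheel '[[[0,0,0],[0,-0.004,0],0],[[0,0,0],[0,-0.009,0],0],[[0,0,0],[0,-0.014,0],0],[[0,0,0],[0,-0.019,0],0],[[0,0,0],[0,-0.024,0],0],[[0,0,0],[0,-0.029,0],0],[[0,0,0],[0,-0.034,0],0],[[0,0,0],[0,-0.039,0],0],[[0,0,0],[0,-0.043,0],0],[[0,0,0],[0,-0.046,0],0],[[0,0,0],[0,-0.047,0],0],[[0,0,0],[0,-0.047,0],0]]'
python3 tin.py
```

```text
time: 4.45
tool_pos: [567.3, 107.2, 85.2]
tcp_rot: [-3.141, 0.0, -3.019]
contact_force: [0.4, 0.4, 0.1]
grip_width: -0.1
finger_force: 0.0
tcp box [-15.3  25.4  85.2]
wrist [ 139  192  136   70 5410] ((-24.78053855895996, -29.26464080810547), 32.73796463012695) 101.28314722473968
  front edge-> cx -13.7  y range [-59.6   0.7]
top [288 202  17   5  58] ((-37.22214889526367, -26.567121505737305), 22.59200096130371) 104.0125700905528
  front edge-> cx -12.5  y range [-48.7  -4.5]
time: 5.75
tool_pos: [573.0, 61.2, 85.3]
tcp_rot: [-3.142, 0.0, -3.019]
contact_force: [0.1, -0.2, 0.7]
grip_width: 0.5
finger_force: 0.0
tcp box [-15.3 -21.   85.3]
wrist [ 140  192  138   70 5493] ((-24.609569549560547, -74.84429168701172), 32.801719665527344) 100.48981742100571
  front edge-> cx -13.8  y range [-105.5  -44.7]
top [306 199  15   6  55] ((-39.35810089111328, -74.78939819335938), 20.10870361328125) 102.04674817902401
  front edge-> cx -12.2  y range [-94.4 -54.8]
```

```bash
python3 -m handwheel '[[[0,0,0],[0,0.008,0],0],[[0,0,0],[0,0.02,0],0],[[0,0,0],[0,0.03,-0.02],0],[[0,0,0],[0,0.04,-0.06],0],[[0,0,0],[0,0.05,-0.1],0],[[0,0,0],[0,0.055,-0.12],0],[[0,0,0],[0,0.055,-0.12],0]]'
python3 tin.py
python3 - <<'E'
from g import *
o=get_obs();print(o['joint_positions'].round(3))
T=np.linalg.inv(capture('wrist')['camera_from_world']);R0=Ro.from_euler('xyz',o['tcp_rot']).as_matrix()
print('cam in tool',R0.T@(T[:3,3]-o['tool_pos']),(R0.T@T[:3,:3]).round(2).tolist())
print(rel(w(-155,70.5,135),Rt(45)))
E
```

```text
time: 6.55
tool_pos: [567.5, 117.9, 208.8]
tcp_rot: [3.142, 0.007, -3.016]
contact_force: [0.1, -0.1, 0.6]
grip_width: 0.5
finger_force: 0.0
tcp box [-13.8  36.  208.8]
wrist [ 151  154   85   83 5486] ((-14.419126510620117, -72.62457275390625), 34.96934127807617) 100.47798476308137
  front edge-> cx -13.2  y range [-106.1  -38.9]
top [300 181  24  24 424] ((-13.468511581420898, -73.06060791015625), 34.346927642822266) 102.73701790961547
  front edge-> cx -12.3  y range [-105.9  -42.1]
[ 0.071  0.456  1.409  0.     1.277 -1.624]
cam in tool [  67.71204451    0.65126882 -157.45760236] [[-0.0, -0.97, -0.25], [1.0, 0.0, -0.0], [0.0, -0.25, 0.97]]
([0.01, -45.12, -0.0], [0.1388, 0.0358, 0.0692])
```

The tin stands at box (−13.5, −73), y −108 to −38, wholly on the tray, and the top and wrist cameras agree. Next I tilt the tool 45° in front of the lip.

```bash
python3 -m handwheel '[[[0,-4,0],[0.012,0.003,0],0],[[0,-9,0],[0.03,0.007,0],0],[[0,-14,0],[0.05,0.012,0],0],[[0,-19,0],[0.07,0.017,0],0],[[0,-24,0],[0.09,0.022,0.01],0],[[0,-29,0],[0.105,0.027,0.02],0],[[0,-34,0],[0.12,0.031,0.032],0],[[0,-38,0],[0.13,0.034,0.045],0],[[0,-42,0],[0.138,0.036,0.057],0],[[0,-45,0],[0.139,0.036,0.067],0],[[0,-45.1,0],[0.139,0.036,0.069],0],[[0,-45.1,0],[0.139,0.036,0.069],0]]'
python3 - <<'E'
from g import *
o=get_obs();print(tobox(o['tool_pos']),o['joint_positions'].round(3))
c=capture('wrist');save(c,'w2.png');s=capture('scene');save(s,'s2.png')
P=cloud(c);Q=(P-O)@B
hsv=cv2.cvtColor(c['image'],cv2.COLOR_RGB2HSV)
m=(Q[...,2]>72)&(Q[...,2]<100)&(Q[...,0]>-105)&(Q[...,0]<-75)&(Q[...,1]>20)&(Q[...,1]<120)&(c['depth']>0)
q=Q[m];print(m.sum(),np.percentile(q,[1,50,99],axis=0).round(1))
print(rel(w(-89.5,70.5,68),Rt(45)))
E
```

```text
time: 7.9
tool_pos: [407.8, 158.4, 199.8]
tcp_rot: [-3.078, 0.684, -3.021]
contact_force: [0.6, 0.4, -0.3]
grip_width: 0.2
finger_force: 0.0
[-167.29373074   95.84380134  199.83756479] [ 0.342 -0.022  2.304 -0.804  0.282 -0.613]
614 [[-100.9   21.5   72.1]
 [ -93.9   72.4   85. ]
 [ -75.1  118.3   94. ]]
([-3.7, -5.87, 0.18], [0.0224, -0.016, 0.153])
```

View pics/w2.png

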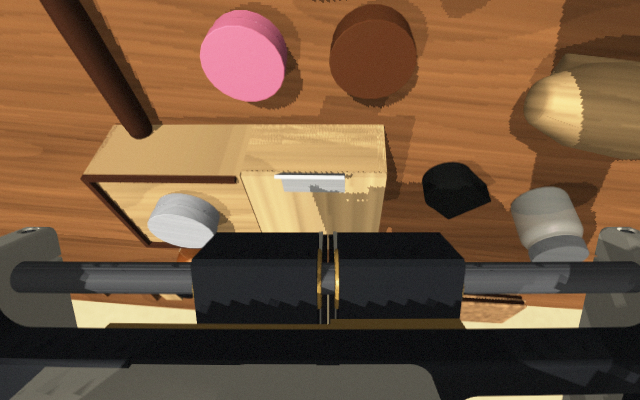

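Wrist view: the lip is at (310,180) and the tin sits on the tray at (183,218). The tilt is not reached because joint 5 is at its lower limit (0.28). I'll fit a simple arm model from the poses seen so far, so I can choose a feasible finger direction.

```bash
cat > kin.py <<'E'
from g import *
from scipy.optimize import least_squares
Y=lambda a:Ro.from_euler('y',a).as_matrix(); Zr=lambda a:Ro.from_euler('z',a).as_matrix()
v=lambda *a:np.array(a,float)
def fk(q,k):
    h,L1,e,L2,s,f,t,wo=k  # s lateral at shoulder, e elbow offset, f lateral at wrist, t tool, wo wrist offset
    R=Zr(q[0]);p=v(0,0,h)+R@v(0,s,0)
    R=R@Y(q[1]);p=p+R@v(e,0,L1)
    R=R@Y(q[2]);p=p+R@v(0,0,L2)
    R=R@Zr(q[3]);p=p+R@v(0,f,0)
    R=R@Y(q[4]);p=p+R@v(wo,0,t)
    R=R@Zr(q[5]-np.pi/2)
    return p,R
S=[([1.082,.34263,1.52493,0,1.2754,-.146],[176.26,494.14,226.12],[-3.14023,0,2.79881]),
([.071,.456,1.409,0,1.277,-1.624],[567.5,117.9,208.8],[3.142,.007,-3.016])]
E
python3 - <<'E'
from kin import *
o=get_obs();q=o['joint_positions'];p,R=fk(q,[0]*8);print(o['tcp_rot'],Ro.from_matrix(R).as_euler('xyz'),q.round(4).tolist(),o['tool_pos'].round(2).tolist())
q,p,r=S[0];print(r,Ro.from_matrix(fk(q,[0]*8)[1]).as_euler('xyz'))
S.append((o['joint_positions'],o['tool_pos'],o['tcp_rot']))
# axis of torques not needed; fit with weak priors
x0=[150,480,0,400,77,0,250,0];W=np.array([.02,.005,.02,.005,.02,.02,.02,.02])
f=lambda k:np.r_[np.concatenate([fk(q,k)[0]-p for q,p,_ in S]),W*(k-np.array(x0))]
s=least_squares(f,x0);print(s.x.round(1),s.fun[:9].round(2))
E
```

```text
[-3.07704907  0.68289738 -3.0181048 ] [ 3.07704907 -0.68289738  0.12348785] [0.3425, -0.0226, 2.3046, -0.799, 0.2825, -0.6192] [407.17, 158.82, 199.73]
[-3.14023, 0, 2.79881] [ 3.14023985e+00  1.98924043e-04 -3.42796461e-01]
[156.1 534.   -4.1 338.9  43.2  33.4 332.5 -19.1] [-0.56 -0.52  2.66  0.44 -0.65 -2.27  0.07  0.49 -0.4 ]
```

The model shows that a 45° forward tilt down here needs the flipped wrist (q4≈π, q5≈+0.5), because the forearm is steeper than the tool. I'll back off the limit, collect pose samples and refine the fit before turning the wrist over at height.

```bash
sed -i 's/q\[5\]-np.pi\/2/q[5]+np.pi\/2/' kin.py
cat >> kin.py <<'E'
import json,os
def samp():
    o=get_obs();d=json.load(open('s.json')) if os.path.exists('s.json') else []
    d.append([o['joint_positions'].tolist(),o['tool_pos'].tolist(),o['tcp_rot'].tolist()]);json.dump(d,open('s.json','w'));return o
def fit():
    D=S+json.load(open('s.json'))
    x0=np.array([150,480,0,400,40,40,300,0.]);W=np.array([.01,.003,.01,.003,.01,.01,.01,.01])
    f=lambda k:np.r_[np.concatenate([fk(q,k)[0]-np.array(p) for q,p,_ in D]),W*(k-x0)]
    s=least_squares(f,x0);n=3*len(D);print('k',s.x.round(1),'max res',abs(s.fun[:n]).max().round(2));return s.x
def rows(q0,q1,n,k,o=None):
    # poses along a joint path, relative to q0, as row entries
    p0,R0=fk(q0,k)
    for i in range(1,n+1):
        p,R=fk(np.array(q0)+(np.array(q1)-q0)*i/n,k)
        print(Ro.from_matrix(R0.T@R).as_rotvec(degrees=True).round(1).tolist(),(R0.T@(p-p0)/1000).round(3).tolist())
E
python3 -c "from kin import *;samp()"
python3 -m handwheel '[[[0,4,0],[0,0,-0.01],0],[[0,8,0],[0,0,-0.02],0],[[0,12,0],[0,0,-0.03],0],[[0,16,0],[0,0,-0.04],0],[[0,20,0],[0,0,-0.05],0],[[0,20,0],[0,0,-0.05],0]]'
python3 -c "
from kin import *
o=samp();print(o['joint_positions'].round(3),tobox(o['tool_pos']).round(1));k=fit()
a=S+json.load(open('s.json'))
for q,p,r in a: print(Ro.from_matrix(fk(q,k)[1]).as_euler('xyz').round(3),np.round(r,3),(fk(q,k)[0]-p).round(1))"
python3 -m handwheel '[[[0,0,0],[0,0,0],0],[[0,0,0],[0,0,0],0]]'
```

```text
time: 8.6
tool_pos: [378.5, 158.6, 240.8]
tcp_rot: [-3.093, 0.338, -3.043]
contact_force: [0.0, -0.5, -0.1]
grip_width: 0.6
finger_force: 0.0
[ 0.299 -0.049  2.012 -0.15   0.862 -1.283] [-196.3   99.7  240.8]
k [172.7 543.2 -25.1 335.8  26.8  50.3 367.1 -37.6] max res 3.54
[-3.14  -0.     2.799] [-3.14   0.     2.799] [-1.4 -1.4  1.3]
[ 3.142 -0.    -3.017] [ 3.142  0.007 -3.016] [ 1.1 -0.2 -1.9]
[-3.077  0.683 -3.018] [-3.077  0.683 -3.018] [ 1.  2. -3.]
[-3.093  0.338 -3.043] [-3.093  0.338 -3.043] [-0.7 -2.2  3.5]
time: 8.8
tool_pos: [376.4, 157.7, 238.8]
tcp_rot: [-3.09, 0.336, -3.043]
contact_force: [-0.3, 0.4, -0.6]
grip_width: 0.3
finger_force: 0.0
```

Run:
```python
from kin import *
o=samp();k=fit();q=o['joint_positions'];print(q.round(3))
m=q.copy();m[3]=1.5;m[4]=.75;m[5]=-1.45
rows(q,m,12,k);print(fk(m,k)[0])
```

```text
k [173.2 541.5 -26.  338.3  29.   48.3 365.9 -36.8] max res 4.02
[ 0.3   -0.05   2.018 -0.155  0.859 -1.278]
[-5.9, 1.2, 4.4] [0.001, 0.035, -0.007]
[-11.7, 2.3, 8.8] [-0.001, 0.069, -0.018]
[-17.5, 3.3, 13.3] [-0.007, 0.101, -0.032]
[-23.2, 4.2, 17.8] [-0.016, 0.131, -0.048]
[-28.9, 5.0, 22.4] [-0.028, 0.157, -0.067]
[-34.6, 5.8, 27.1] [-0.043, 0.18, -0.088]
[-40.1, 6.5, 31.9] [-0.061, 0.199, -0.11]
[-45.6, 7.1, 36.8] [-0.08, 0.214, -0.133]
[-51.0, 7.7, 41.7] [-0.101, 0.224, -0.157]
[-56.4, 8.3, 46.8] [-0.123, 0.23, -0.18]
[-61.6, 8.8, 51.9] [-0.146, 0.231, -0.203]
[-66.8, 9.2, 57.1] [-0.17, 0.228, -0.225]
[442.03708133 403.16951032 498.39358339]
```

```bash
python3 -m handwheel '[[[-5.9,1.2,4.4],[0.001,0.035,-0.007],0],[[-11.7,2.3,8.8],[-0.001,0.069,-0.018],0],[[-17.5,3.3,13.3],[-0.007,0.101,-0.032],0],[[-23.2,4.2,17.8],[-0.016,0.131,-0.048],0],[[-28.9,5,22.4],[-0.028,0.157,-0.067],0],[[-34.6,5.8,27.1],[-0.043,0.18,-0.088],0],[[-40.1,6.5,31.9],[-0.061,0.199,-0.11],0],[[-45.6,7.1,36.8],[-0.08,0.214,-0.133],0],[[-51,7.7,41.7],[-0.101,0.224,-0.157],0],[[-56.4,8.3,46.8],[-0.123,0.23,-0.18],0],[[-61.6,8.8,51.9],[-0.146,0.231,-0.203],0],[[-66.8,9.2,57.1],[-0.17,0.228,-0.225],0]]'
python3 -m handwheel '[[[0,0,0],[0,0,0],0]]' >/dev/null
python3 - <<'E'
from kin import *
o=samp();k=fit();q=o['joint_positions'];print(q.round(3))
# target before lip, flipped wrist
Rf=Rt(45)@np.diag([-1,-1,1]);pt=w(-149,70.5,128)
f=lambda x:np.r_[(fk(x,k)[0]-pt)/100,(fk(x,k)[1]-Rf).ravel()]
s=least_squares(f,[.2,.2,2.4,3.1,.5,-1.5]);print('approach q',s.x.round(3),abs(s.fun).max())
for p in((-89.5,70.5,68),(70,70.5,225),(85,70.5,228)):
    pt=w(*p);t=least_squares(f,s.x);print(p,t.x.round(3),abs(t.fun).max())
m=q.copy();m[3:]=[3.0,.65,-1.55]
rows(q,m,12,k);print(fk(m,k)[0])
E
```

```text
time: 10.0
tool_pos: [443.7, 404.5, 497.2]
tcp_rot: [1.921, -0.333, 2.551]
contact_force: [-0.0, 1.0, -0.7]
grip_width: 0.5
finger_force: 0.0
k [164.  519.7 -13.1 366.9  73.6   3.  321.8  -5.9] max res 10.45
[ 0.188 -0.066  1.853  1.318  0.881 -1.232]
approach q [ 0.171  0.115  2.526  3.26   0.286 -1.651] 2.6136603992199523e-12
(-89.5, 70.5, 68) [ 0.162  0.377  2.482  3.198  0.503 -1.593] 1.1677906286422513e-09
(70, 70.5, 225) [ 0.15   0.294  1.882  3.038 -0.181 -1.45 ] 5.684341886080802e-16
(85, 70.5, 228) [ 0.149  0.316  1.84   3.052 -0.201 -1.465] 5.684341886080802e-16
[-6.2, 0.9, 3.7] [0.004, 0.034, -0.002]
[-12.3, 1.7, 7.4] [0.004, 0.068, -0.008]
[-18.3, 2.2, 11.3] [0.001, 0.1, -0.017]
[-24.2, 2.6, 15.4] [-0.005, 0.13, -0.03]
[-29.9, 2.9, 19.6] [-0.014, 0.157, -0.044]
[-35.5, 3.0, 24.0] [-0.026, 0.181, -0.061]
[-41.0, 3.1, 28.5] [-0.041, 0.202, -0.079]
[-46.3, 3.0, 33.1] [-0.057, 0.218, -0.098]
[-51.4, 2.8, 38.0] [-0.075, 0.231, -0.118]
[-56.4, 2.6, 43.0] [-0.095, 0.24, -0.138]
[-61.1, 2.4, 48.2] [-0.115, 0.244, -0.157]
[-65.6, 2.1, 53.5] [-0.136, 0.245, -0.175]
[576.49466684 208.88287233 731.20759841]
```

```bash
cat >> kin.py <<'E'
S=S[:1]
F=np.diag([-1,-1,1])
def ik(p,a,k,x0=[.17,.3,2.5,3.2,.5,-1.6]):
    Rf=Rt(a)@F
    s=least_squares(lambda x:np.r_[(fk(x,k)[0]-p)/100,(fk(x,k)[1]-Rf).ravel()],x0);return s.x
E
python3 - <<'E'
from kin import *
o=samp();k=fit();q=o['joint_positions']
for a in(40,36,32):
    print(a,[ik(w(*p),a,k)[[2,3,4]].round(2).tolist() for p in((-160,70.5,160),(-125,70.5,104),(-89.5,70.5,68))])
t=ik(w(-160,70.5,160),34,k);print(t.round(3))
m=(q+t)/2
for i in range(0,25,3):print(fk(q+(t-q)*i/24,k)[0].round(0))
rows(q,m,12,k)
E
```

```text
k [170.4 514.1 -13.7 368.6  74.5   2.  322.9  -6.1] max res 12.26
40 [[2.56, 3.25, 0.31], [2.59, 3.2, 0.59], [2.55, 3.18, 0.71]]
36 [[2.63, 3.23, 0.48], [2.65, 3.19, 0.77], [2.6, 3.18, 0.89]]
32 [[2.69, 3.22, 0.67], [2.71, 3.19, 0.98], [2.66, 3.18, 1.09]]
[ 0.176  0.076  2.658  3.221  0.57  -1.609]
[438. 401. 500.]
[450. 402. 488.]
[467. 389. 469.]
[485. 364. 440.]
[498. 329. 399.]
[502. 286. 347.]
[492. 237. 287.]
[464. 186. 223.]
[418. 134. 160.]
[-2.1, 0.4, 3.7] [-0.003, -0.001, 0.004]
[-4.1, 0.6, 7.5] [-0.007, -0.003, 0.007]
[-6.1, 0.5, 11.3] [-0.013, -0.005, 0.009]
[-8.1, 0.3, 15.2] [-0.02, -0.008, 0.011]
[-10.0, -0.2, 19.0] [-0.029, -0.011, 0.012]
[-11.9, -0.9, 22.9] [-0.039, -0.016, 0.012]
[-13.8, -1.8, 26.9] [-0.051, -0.021, 0.012]
[-15.6, -2.9, 30.8] [-0.063, -0.028, 0.011]
[-17.3, -4.2, 34.7] [-0.076, -0.037, 0.009]
[-19.0, -5.7, 38.6] [-0.09, -0.047, 0.006]
[-20.7, -7.4, 42.5] [-0.104, -0.058, 0.002]
[-22.3, -9.3, 46.4] [-0.118, -0.071, -0.002]
```

```bash
python3 -m handwheel '[[[-4.1,0.6,7.5],[-0.007,-0.003,0.007],0],[[-8.1,0.3,15.2],[-0.02,-0.008,0.011],0],[[-11.9,-0.9,22.9],[-0.039,-0.016,0.012],0],[[-15.6,-2.9,30.8],[-0.063,-0.028,0.011],0],[[-19,-5.7,38.6],[-0.09,-0.047,0.006],0],[[-22.3,-9.3,46.4],[-0.118,-0.071,-0.002],0],[[-22.3,-9.3,46.4],[-0.118,-0.071,-0.002],0],[[-22.3,-9.3,46.4],[-0.118,-0.071,-0.002],0]]'
python3 - <<'E'
from kin import *
o=samp();k=fit();q=o['joint_positions'];print(q.round(3))
t=ik(w(-160,70.5,160),39,k);print(t.round(3))
rows(q,t,12,k)
E
```

```text
time: 10.9
tool_pos: [502.8, 333.9, 396.2]
tcp_rot: [1.879, -1.057, 2.027]
contact_force: [0.0, -0.7, 0.3]
grip_width: 0.4
finger_force: 0.0
k [ 1.767e+02  5.102e+02 -1.880e+01  3.715e+02  7.620e+01 -1.000e-01
  3.230e+02 -6.800e+00] max res 11.37
[ 0.174  0.059  2.229  2.274  0.749 -1.443]
[ 0.15   0.029  2.573  3.201  0.351 -1.61 ]
[-2.6, -2.7, 3.3] [-0.021, 0.007, -0.007]
[-5.0, -5.5, 6.5] [-0.043, 0.012, -0.015]
[-7.4, -8.4, 9.8] [-0.066, 0.015, -0.024]
[-9.7, -11.4, 13.2] [-0.09, 0.016, -0.036]
[-11.9, -14.5, 16.5] [-0.114, 0.015, -0.048]
[-13.9, -17.6, 19.9] [-0.138, 0.013, -0.062]
[-15.9, -20.8, 23.3] [-0.161, 0.008, -0.077]
[-17.8, -24.0, 26.8] [-0.185, 0.001, -0.094]
[-19.5, -27.3, 30.3] [-0.207, -0.008, -0.111]
[-21.2, -30.6, 33.8] [-0.228, -0.019, -0.13]
[-22.8, -33.9, 37.3] [-0.249, -0.032, -0.149]
[-24.3, -37.1, 41.0] [-0.267, -0.046, -0.168]
```

```bash
python3 -m handwheel '[[[-2.6,-2.7,3.3],[-0.021,0.007,-0.007],0],[[-5,-5.5,6.5],[-0.043,0.012,-0.015],0],[[-7.4,-8.4,9.8],[-0.066,0.015,-0.024],0],[[-9.7,-11.4,13.2],[-0.09,0.016,-0.036],0],[[-11.9,-14.5,16.5],[-0.114,0.015,-0.048],0],[[-13.9,-17.6,19.9],[-0.138,0.013,-0.062],0],[[-15.9,-20.8,23.3],[-0.161,0.008,-0.077],0],[[-17.8,-24,26.8],[-0.185,0.001,-0.094],0],[[-19.5,-27.3,30.3],[-0.207,-0.008,-0.111],0],[[-21.2,-30.6,33.8],[-0.228,-0.019,-0.13],0],[[-22.8,-33.9,37.3],[-0.249,-0.032,-0.149],0],[[-24.3,-37.1,41],[-0.267,-0.046,-0.168],0]]'
python3 -m handwheel '[[[0,0,0],[0,0,0],0]]' >/dev/null
cat > lip.py <<'E'
from kin import *
o=samp();k=fit();q=o['joint_positions'];print(q.round(3),tobox(o['tool_pos']).round(1))
c=capture('wrist');save(c,'w%d.png'%round(o['time']*100))
Q=(cloud(c)-O)@B
hsv=cv2.cvtColor(c['image'],cv2.COLOR_RGB2HSV)
m=(hsv[...,1]<60)&(Q[...,2]>76)&(Q[...,2]<105)&(Q[...,0]>-110)&(Q[...,0]<-60)&(Q[...,1]>20)&(Q[...,1]<120)&(c['depth']>0)
qq=Q[m]
if len(qq): print('lip pts',m.sum(),np.percentile(qq,[2,50,98],axis=0).round(1).tolist())
E
python3 lip.py; ls pics
python3 - <<'E'
from kin import *
for p,a in(((-149,70.5,128),43),((-120,70.5,96),45),((-95,70.5,70),45)): print(p,a,rel(w(*p),Rt(a)@F))
E
```

```text
time: 12.1
tool_pos: [408.3, 134.4, 168.4]
tcp_rot: [-3.136, -0.893, 0.118]
contact_force: [1.3, -0.2, 0.2]
grip_width: 0.1
finger_force: 0.0
k [ 1.831e+02  5.051e+02 -1.940e+01  3.640e+02  7.620e+01 -3.000e-01
  3.257e+02 -1.170e+01] max res 18.18
[ 0.159  0.091  2.582  3.205  0.422 -1.604] [-171.    72.2  167.4]
lip pts 976 [[-100.2, 43.3, 76.0], [-90.1, 72.5, 86.1], [-61.2, 100.5, 94.0]]
crop0.png
s2.png
scene0.png
top0.png
w1.png
w1220.png
w2.png
w315.png
w445.png
w575.png
w655.png
(-149, 70.5, 128) 43 ([-0.12, -4.26, -0.05], [-0.0189, 0.0019, 0.0414])
(-120, 70.5, 96) 45 ([-0.12, -6.26, -0.05], [-0.0257, 0.002, 0.084])
(-95, 70.5, 70) 45 ([-0.12, -6.26, -0.05], [-0.0304, 0.0021, 0.1198])
```

View pics/w1220.png

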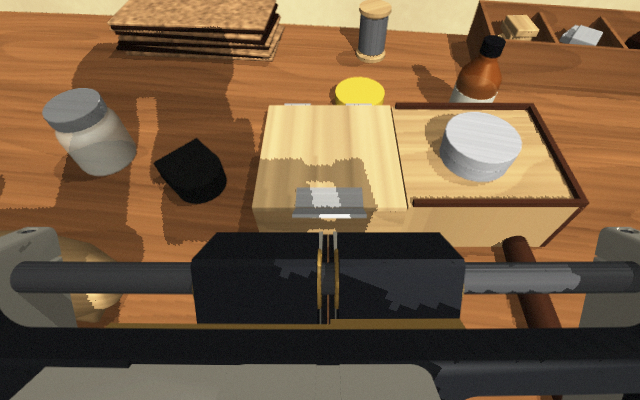

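Run:
```python
from kin import *
c=capture('top');Q=(cloud(c)-O)@B
hsv=cv2.cvtColor(c['image'],cv2.COLOR_RGB2HSV)
# lip front edge rows: profile at y~55..85
m=(Q[...,2]>78)&(Q[...,2]<100)&(Q[...,0]>-110)&(Q[...,0]<-72)&(Q[...,1]>45)&(Q[...,1]<97)
for nm,mm in(('top',m),):
    q=Q[mm];print(len(q),np.percentile(q,[2,25,50,75,98],axis=0).round(1).tolist() if len(q) else 0)
c=capture('wrist');Q=(cloud(c)-O)@B
for u in(270,320,370):
    col=Q[:,u];ok=(c['depth'][:,u]>0)&(col[:,2]>70)&(col[:,2]<100)&(abs(col[:,0])<110)
    print(u,[(int(r),*col[r].round(0).astype(int)) for r in np.where(ok)[0][::4]][:25])
```

```text
129 [[-99.0, 47.4, 78.5], [-93.5, 58.8, 81.3], [-87.8, 70.9, 87.3], [-82.0, 84.5, 92.9], [-73.1, 96.3, 98.2]]
270 [(109, np.int64(63), np.int64(138), np.int64(75)), (113, np.int64(56), np.int64(138), np.int64(74)), (118, np.int64(47), np.int64(137), np.int64(75)), (122, np.int64(41), np.int64(136), np.int64(75)), (126, np.int64(35), np.int64(135), np.int64(74)), (130, np.int64(29), np.int64(135), np.int64(74)), (134, np.int64(22), np.int64(134), np.int64(75)), (138, np.int64(15), np.int64(133), np.int64(75)), (142, np.int64(9), np.int64(133), np.int64(75)), (146, np.int64(3), np.int64(132), np.int64(75)), (150, np.int64(-2), np.int64(132), np.int64(74)), (154, np.int64(-9), np.int64(131), np.int64(76)), (158, np.int64(-13), np.int64(130), np.int64(75)), (162, np.int64(-19), np.int64(130), np.int64(75)), (166, np.int64(-24), np.int64(129), np.int64(75)), (170, np.int64(-29), np.int64(129), np.int64(74)), (174, np.int64(-33), np.int64(129), np.int64(73)), (178, np.int64(-40), np.int64(128), np.int64(75)), (182, np.int64(-45), np.int64(127), np.int64(75)), (186, np.int64(-49), np.int64(
[... 2058 characters left out ...]
, (151, np.int64(-3), np.int64(30), np.int64(74)), (155, np.int64(-10), np.int64(31), np.int64(75)), (159, np.int64(-15), np.int64(31), np.int64(75)), (163, np.int64(-20), np.int64(31), np.int64(75)), (167, np.int64(-26), np.int64(32), np.int64(75)), (171, np.int64(-31), np.int64(32), np.int64(75)), (175, np.int64(-35), np.int64(32), np.int64(74)), (179, np.int64(-41), np.int64(33), np.int64(75)), (183, np.int64(-45), np.int64(33), np.int64(74)), (187, np.int64(-50), np.int64(33), np.int64(74)), (191, np.int64(-55), np.int64(34), np.int64(74)), (195, np.int64(-60), np.int64(34), np.int64(74)), (199, np.int64(-65), np.int64(35), np.int64(75)), (203, np.int64(-69), np.int64(35), np.int64(75))]
```

Wrist view from the flipped wrist: the lip is at (330,203), front edge around x −93 to −96, centred at y≈72; the tin is on the tray at (480,145). I go in parallel to the lip, beneath it with a 6 mm gap.

Run:
```python
from kin import *
for p,a in(((-152,71,127),45),((-122,71,97),45),((-92,71,67),45)): print(p,a,rel(w(*p),Rt(a)@F),ik(w(*p),a,fit())[[2,4]])
```

```text
k [ 1.831e+02  5.051e+02 -1.940e+01  3.640e+02  7.620e+01 -3.000e-01
  3.257e+02 -1.170e+01] max res 18.18
(-152, 71, 127) 45 ([-0.1, -6.33, -0.1], [-0.0224, 0.0012, 0.0393]) [2.51731845 0.29303568]
k [ 1.831e+02  5.051e+02 -1.940e+01  3.640e+02  7.620e+01 -3.000e-01
  3.257e+02 -1.170e+01] max res 18.18
(-122, 71, 97) 45 ([-0.1, -6.33, -0.1], [-0.0271, 0.0013, 0.0815]) [2.49824365 0.41408078]
k [ 1.831e+02  5.051e+02 -1.940e+01  3.640e+02  7.620e+01 -3.000e-01
  3.257e+02 -1.170e+01] max res 18.18
(-92, 71, 67) 45 ([-0.1, -6.33, -0.1], [-0.0317, 0.0014, 0.1237]) [2.46322854 0.50785129]
```

```bash
python3 -m handwheel '[[[0,0,0],[-0.01,0,0.008],0],[[0,0,0],[-0.02,0.001,0.022],0],[[0,-1,0],[-0.025,0.001,0.038],0],[[0,-2,0],[-0.0265,0.001,0.052],0],[[0,-3,0],[-0.027,0.001,0.067],0],[[0,-5,0],[-0.0275,0.001,0.082],0],[[0,-6,0],[-0.0285,0.001,0.095],0],[[0,-6,0],[-0.03,0.001,0.108],0],[[0,-6.3,0],[-0.0315,0.001,0.118],0],[[0,-6.3,0],[-0.0317,0.001,0.1237],0],[[0,-6.3,0],[-0.0317,0.001,0.1237],0]]'
cat > st.py <<'E'
from kin import *
o=samp();z=Ro.from_euler('xyz',o['tcp_rot']).as_matrix()[:,2]
print(o['time'],o['joint_positions'].round(3),tobox(o['tool_pos']).round(1),'a',np.degrees(np.arcsin(-z[2])).round(1),'F',o['contact_force'].round(1))
E
python3 st.py
```

```text
time: 13.45
tool_pos: [483.5, 142.3, 64.3]
tcp_rot: [-3.137, -0.78, 0.117]
contact_force: [0.3, 0.1, 0.4]
grip_width: 0.6
finger_force: 0.0
13.45 [ 0.142  0.485  2.432  3.165  0.556 -1.573] [-94.1  70.6  64.3] a 45.3 F [0.3 0.1 0.4]
```

```bash
cat > arc.py <<'E'
from kin import *
import sys
from scipy.optimize import brentq
k=fit()
def tcp(t,a):
    c,s=np.cos(t),np.sin(t);x,z=-151,9;n=np.radians(a)
    return (70+x*c+z*s-9.5*np.sin(n),71,69-x*s+z*c-9.5*np.cos(n))
x0=get_obs()['joint_positions']
A=lambda t:max(5,45-22*t)
for t in np.arange(*map(float,sys.argv[1:4])):
    a=A(t);p=tcp(t,a);x0=ik(w(*p),a,k,x0);r=rel(w(*p),Rt(a)@F)
    print(round(t,2),'a',round(a,1),np.round(p,0)[[0,2]],'q',x0[2:5].round(2),np.round(r[0],1).tolist(),np.round(r[1],3).tolist())
E
python3 arc.py 0 1.8 0.08
```

```text
k [ 2.163e+02  4.721e+02 -1.860e+01  3.658e+02  7.660e+01 -3.000e-01
  3.226e+02 -9.700e+00] max res 16.67
0.0 a 45.0 [-88.  71.] q [2.42 3.17 0.48] [-0.0, 0.3, -0.3] [0.009, -0.0, -0.0]
0.08 a 43.2 [-86.  83.] q [2.43 3.17 0.5 ] [-0.0, 2.0, -0.3] [0.019, -0.0, -0.008]
0.16 a 41.5 [-84.  95.] q [2.44 3.17 0.52] [-0.0, 3.8, -0.3] [0.029, -0.001, -0.014]
0.24 a 39.7 [-81. 106.] q [2.44 3.17 0.54] [-0.0, 5.6, -0.3] [0.039, -0.001, -0.02]
0.32 a 38.0 [-76. 118.] q [2.44 3.17 0.56] [-0.0, 7.3, -0.3] [0.05, -0.001, -0.025]
0.4 a 36.2 [-71. 128.] q [2.44 3.17 0.57] [-0.0, 9.1, -0.3] [0.061, -0.001, -0.03]
0.48 a 34.4 [-65. 139.] q [2.44 3.17 0.59] [-0.0, 10.8, -0.3] [0.073, -0.001, -0.033]
0.56 a 32.7 [-58. 149.] q [2.44 3.17 0.62] [0.0, 12.6, -0.3] [0.085, -0.001, -0.035]
0.64 a 30.9 [-51. 158.] q [2.43 3.17 0.64] [0.0, 14.4, -0.3] [0.097, -0.001, -0.036]
0.72 a 29.2 [-42. 167.] q [2.42 3.17 0.66] [0.0, 16.1, -0.3] [0.109, -0.001, -0.036]
0.8 a 27.4 [-33. 175.] q [2.41 3.17 0.69] [0.0, 17.9, -0.3] [0.121, -0.001, -0.036]
0.88 a 25.6 [-23. 183.] q [2.4  3.17 0.72] [0.0, 19.6, -0.3] [0.133, 
[... 234 characters left out ...]
 24.9, -0.3] [0.169, -0.001, -0.024]
1.2 a 18.6 [ 21. 204.] q [2.34 3.16 0.86] [0.0, 26.7, -0.3] [0.18, -0.001, -0.018]
1.28 a 16.8 [ 33. 207.] q [2.32 3.16 0.9 ] [0.0, 28.4, -0.3] [0.19, -0.001, -0.012]
1.36 a 15.1 [ 45. 209.] q [2.31 3.16 0.95] [0.0, 30.2, -0.3] [0.201, -0.001, -0.005]
1.44 a 13.3 [ 57. 211.] q [2.29 3.16 0.99] [0.0, 32.0, -0.3] [0.21, -0.001, 0.002]
1.52 a 11.6 [ 69. 211.] q [2.26 3.16 1.03] [0.0, 33.7, -0.3] [0.219, -0.001, 0.011]
1.6 a 9.8 [ 82. 210.] q [2.24 3.16 1.08] [0.0, 35.5, -0.3] [0.228, -0.001, 0.02]
1.68 a 8.0 [ 94. 209.] q [2.22 3.16 1.12] [0.1, 37.2, -0.3] [0.235, -0.002, 0.03]
1.76 a 6.3 [106. 206.] q [2.19 3.16 1.17] [0.1, 39.0, -0.3] [0.242, -0.002, 0.04]
```

```bash
python3 -m handwheel '[[[0,0.3,0],[0.004,0,0],0],[[0,0.3,0],[0.009,0,0],0],[[0,1.2,0],[0.014,0,-0.004],0],[[0,2,0],[0.019,0,-0.008],0],[[0,2.9,0],[0.024,0,-0.011],0],[[0,3.8,0],[0.029,-0.001,-0.014],0],[[0,5.6,0],[0.039,-0.001,-0.02],0],[[0,7.3,0],[0.05,-0.001,-0.025],0],[[0,9.1,0],[0.061,-0.001,-0.03],0],[[0,10.8,0],[0.073,-0.001,-0.033],0],[[0,10.8,0],[0.073,-0.001,-0.033],0]]'
python3 st.py
python3 - <<'E'
from h import *
c=capture('scene');cv2.imwrite('pics/s3.png',cv2.resize(c['image'][120:270,260:460,::-1],(800,600)))
E
```

```text
time: 14.55
tool_pos: [512.5, 146.6, 141.0]
tcp_rot: [-3.135, -0.973, 0.115]
contact_force: [-1.1, -0.6, -0.0]
grip_width: 0.3
finger_force: 0.7
14.55 [ 0.146  0.375  2.434  3.174  0.64  -1.579] [-64.8  71.2 141. ] a 34.2 F [-1.1 -0.6 -0. ]
```

View pics/s3.png

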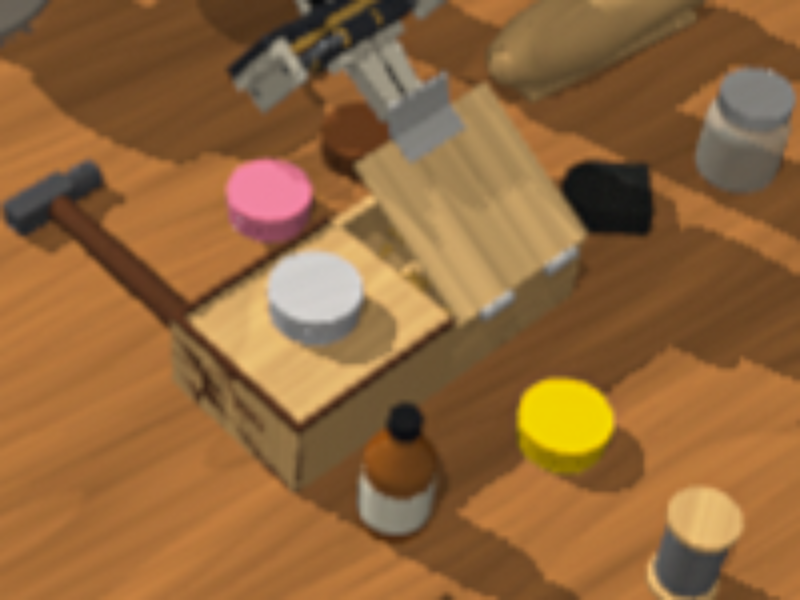

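The lid is about 30° open, resting on the fingertips under the lip at (425,115), and the tin is untouched on the tray at (315,295). I continue along the arc.

```bash
python3 arc.py 0.56 1.81 0.08
```

```text
k [ 2.250e+02  4.634e+02 -1.730e+01  3.656e+02  7.660e+01 -3.000e-01
  3.212e+02 -8.400e+00] max res 19.55
0.56 a 32.7 [-58. 149.] q [2.43 3.17 0.62] [0.0, 1.7, -0.3] [0.011, 0.0, 0.001]
0.64 a 30.9 [-51. 158.] q [2.43 3.17 0.65] [0.0, 3.5, -0.3] [0.023, 0.0, 0.002]
0.72 a 29.2 [-42. 167.] q [2.42 3.17 0.67] [0.0, 5.2, -0.3] [0.035, 0.0, 0.004]
0.8 a 27.4 [-33. 175.] q [2.41 3.17 0.7 ] [0.0, 7.0, -0.3] [0.047, -0.0, 0.007]
0.88 a 25.6 [-23. 183.] q [2.4  3.17 0.73] [0.0, 8.7, -0.3] [0.059, -0.0, 0.011]
0.96 a 23.9 [-13. 189.] q [2.38 3.16 0.76] [0.1, 10.5, -0.3] [0.07, -0.0, 0.016]
1.04 a 22.1 [ -2. 195.] q [2.37 3.16 0.79] [0.1, 12.3, -0.3] [0.081, -0.0, 0.021]
1.12 a 20.4 [  9. 200.] q [2.35 3.16 0.83] [0.1, 14.0, -0.3] [0.091, -0.0, 0.028]
1.2 a 18.6 [ 21. 204.] q [2.34 3.16 0.87] [0.1, 15.8, -0.3] [0.101, -0.0, 0.035]
1.28 a 16.8 [ 33. 207.] q [2.32 3.16 0.91] [0.1, 17.5, -0.3] [0.111, -0.0, 0.043]
1.36 a 15.1 [ 45. 209.] q [2.3  3.16 0.95] [0.1, 19.3, -0.3] [0.119, -0.0, 0.052]
1.44 a 13.3 [ 57. 211.] q [2.28 3.16 0.99] [0.1, 21.1, -0.3] [0.127, -0.0, 0.061]
1.52 a 11.6 [ 69. 211.] q [2.25 3.16 1.03] [0.1, 22.8, -0.3] [0.134, -0.0, 0.071]
1.6 a 9.8 [ 82. 210.] q [2.23 3.16 1.08] [0.1, 24.6, -0.3] [0.141, -0.0, 0.082]
1.68 a 8.0 [ 94. 209.] q [2.2  3.16 1.12] [0.1, 26.3, -0.3] [0.147, -0.0, 0.093]
1.76 a 6.3 [106. 206.] q [2.18 3.16 1.17] [0.1, 28.1, -0.3] [0.151, -0.001, 0.104]
```

```bash
python3 -m handwheel '[[[0,1.7,0],[0.011,0,0.001],0],[[0,3.5,0],[0.023,0,0.002],0],[[0,5.2,0],[0.035,0,0.004],0],[[0,7,0],[0.047,0,0.007],0],[[0,8.7,0],[0.059,0,0.011],0],[[0,10.5,0],[0.07,0,0.016],0],[[0,12.3,0],[0.081,0,0.021],0],[[0,14,0],[0.091,0,0.028],0],[[0,15,0],[0.096,0,0.0315],0],[[0,15.8,0],[0.101,0,0.035],0],[[0,16.7,0],[0.106,0,0.039],0],[[0,16.7,0],[0.106,0,0.039],0]]'
python3 st.py; python3 arc.py 1.28 1.89 0.06
```

```text
time: 15.8
tool_pos: [603.5, 157.2, 204.6]
tcp_rot: [-3.13, -1.261, 0.109]
contact_force: [0.6, -0.8, 0.7]
grip_width: 0.4
finger_force: 0.2
15.8 [ 0.142  0.471  2.319  3.167  0.909 -1.576] [ 26.8  70.5 204.6] a 17.8 F [ 0.6 -0.8  0.7]
k [ 2.302e+02  4.587e+02 -1.720e+01  3.662e+02  7.650e+01 -3.000e-01
  3.210e+02 -7.400e+00] max res 21.32
1.28 a 16.8 [ 33. 207.] q [2.31 3.16 0.91] [0.1, 0.9, -0.3] [0.004, -0.0, 0.005]
1.34 a 15.5 [ 42. 209.] q [2.3  3.16 0.94] [0.1, 2.2, -0.3] [0.009, -0.001, 0.013]
1.4 a 14.2 [ 51. 210.] q [2.28 3.16 0.97] [0.1, 3.6, -0.3] [0.013, -0.001, 0.021]
1.46 a 12.9 [ 60. 211.] q [2.27 3.16 1.  ] [0.1, 4.9, -0.3] [0.016, -0.001, 0.03]
1.52 a 11.6 [ 69. 211.] q [2.25 3.16 1.03] [0.1, 6.2, -0.2] [0.019, -0.001, 0.039]
1.58 a 10.2 [ 79. 211.] q [2.23 3.16 1.07] [0.1, 7.5, -0.2] [0.022, -0.001, 0.048]
1.64 a 8.9 [ 88. 210.] q [2.21 3.16 1.1 ] [0.2, 8.8, -0.2] [0.024, -0.001, 0.057]
1.7 a 7.6 [ 97. 208.] q [2.19 3.16 1.13] [0.2, 10.2, -0.2] [0.025, -0.001, 0.066]
1.76 a 6.3 [106. 206.] q [2.17 3.16 1.16] [0.2, 11.5, -0.2] [0.026, -0.001, 0.075]
1.82 a 5 [115. 204.] q [2.15 3.16 1.2 ] [0.2, 12.8, -0.2] [0.026, -0.001, 0.084]
1.88 a 5 [124. 201.] q [2.12 3.16 1.19] [0.2, 12.8, -0.2] [0.026, -0.001, 0.094]
```

```bash
python3 -m handwheel '[[[0,0.9,0],[0.004,0,0.005],0],[[0,2.2,0],[0.009,0,0.013],0],[[0,3.6,0],[0.013,0,0.021],0],[[0,4.9,0],[0.016,0,0.03],0],[[0,5.6,0],[0.0175,0,0.0345],0],[[0,6.2,0],[0.019,0,0.039],0],[[0,6.9,0],[0.0205,0,0.0435],0],[[0,7.5,0],[0.022,0,0.048],0],[[0,8.2,0],[0.023,0,0.0525],0],[[0,8.8,0],[0.024,0,0.057],0],[[0,9.5,0],[0.0245,0,0.0615],0],[[0,10.2,0],[0.025,0,0.066],0]]'
python3 st.py
python3 -m handwheel '[[[0,0,0],[0,0,0.005],0],[[0,0,0],[0,0,0.01],0],[[0,0,0],[0,0,0.01],0],[[0,0,0],[0,0,0.01],0],[[0,0,0],[0,0,0.01],0]]'
python3 st.py
python3 - <<'E'
from h import *
c=capture('scene');cv2.imwrite('pics/s4.png',cv2.resize(c['image'][90:270,240:480,::-1],(800,600)))
E
```

```text
time: 17.0
tool_pos: [673.2, 165.7, 208.3]
tcp_rot: [-3.114, -1.439, 0.093]
contact_force: [-0.3, -0.8, -0.1]
grip_width: 0.5
finger_force: 0.0
17.0 [ 0.139  0.649  2.191  3.162  1.137 -1.573] [ 97.1  70.4 208.3] a 7.5 F [-0.3 -0.8 -0.1]
time: 17.5
tool_pos: [682.6, 166.9, 207.1]
tcp_rot: [-3.114, -1.438, 0.094]
contact_force: [0.4, -0.1, -0.4]
grip_width: 0.3
finger_force: 0.0
17.5 [ 0.139  0.656  2.166  3.161  1.119 -1.573] [106.5  70.4 207.1] a 7.6 F [ 0.4 -0.1 -0.4]
```

View pics/s4.png

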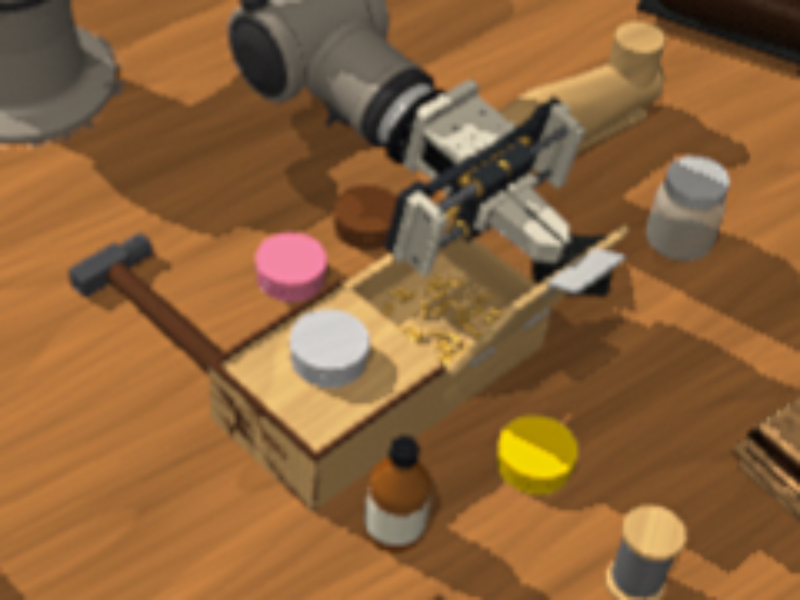

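The lid leans back fully open at (590,270), clear of the fingers. The tin is on the tray at (330,347). I retreat and verify.

```bash
python3 -m handwheel '[[[0,0,0],[0,0,-0.015],0],[[0,0,0],[0,0,-0.035],0],[[0,0,0],[0.01,0,-0.06],0],[[0,0,0],[0.025,0,-0.085],0],[[0,0,0],[0.04,0,-0.11],0],[[0,0,0],[0.05,0,-0.13],0],[[0,0,0],[0.055,0,-0.14],0],[[0,0,0],[0.055,0,-0.14],0],[[0,0,0],[0.055,0,-0.14],0]]'
python3 st.py; python3 tin.py
python3 - <<'E'
from g import *
c=capture('scene');cv2.imwrite('pics/s5.png',cv2.resize(c['image'][90:270,240:480,::-1],(800,600)))
for n in('scene',):
    Q=(cloud(c)-O)@B
    m=(Q[...,0]>75)&(Q[...,0]<170)&(Q[...,1]>5)&(Q[...,1]<135)&(Q[...,2]>100)&(Q[...,2]<225)&(c['depth']>0)
    q=Q[m];f=np.polyfit(q[:,2],q[:,0],1);print(n,m.sum(),'lid angle',np.pi/2+np.arctan(f[0]))
t=capture('top');P=cloud(t)
for nm,(u,v) in dict(pink=(289,250),brown=(254,252),yellow=(273,148),bottle=(321,148),jar=(168,190),heels=(212,200),hamHead=(338,285),hamTail=(333,225),small=(455,217),last=(170,252)).items():
    print(nm,np.median(P[v-1:v+2,u-1:u+2].reshape(-1,3),0).round(0))
E
```

```text
time: 18.45
tool_pos: [552.8, 150.8, 280.2]
tcp_rot: [-3.114, -1.439, 0.093]
contact_force: [-0.2, -0.3, -0.2]
grip_width: 0.4
finger_force: 0.0
18.45 [ 0.147  0.359  2.461  3.171  1.118 -1.576] [-24.3  70.5 280.2] a 7.5 F [-0.2 -0.3 -0.2]
tcp box [-24.3  70.5 280.2]
wrist none
top [300 181  24  24 441] ((-13.5908784866333, -72.95246887207031), 34.51524353027344) 102.83687607130128
  front edge-> cx -12.4  y range [-106.2  -40.5]
scene 300 lid angle 2.0234998723010404
pink [421.  80.  31.]
brown [405. 127. 338.]
yellow [690. 108. 181.]
bottle [709. -19.  99.]
jar [597. 432.  86.]
heels [574. 317.  30.]
hamHead [318. -63.  27.]
hamTail [494. -51.  26.]
small [ 509. -407.   60.]
last [415. 421.  81.]
```

View pics/s5.png

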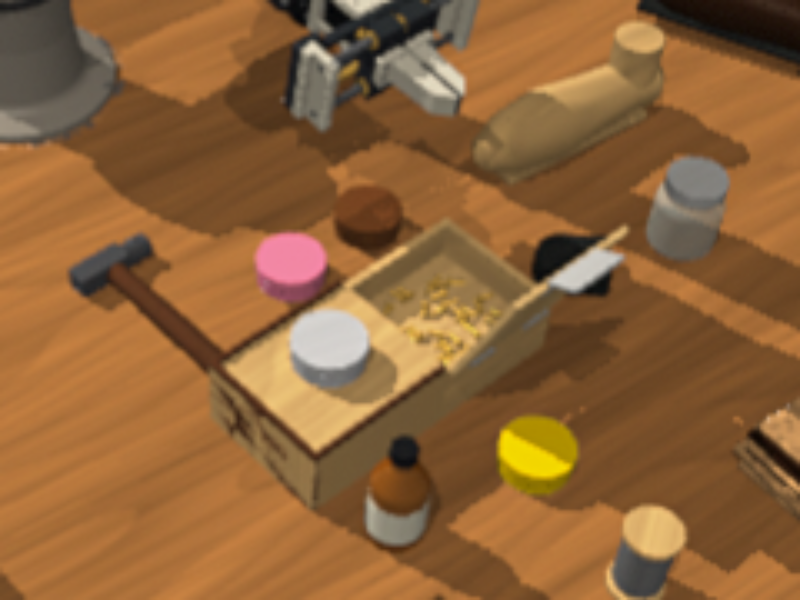

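The lid stays open at its stop (about 1.95 rad), the tin is on the tray, nothing else has moved and the arm is clear. I hand in.

```bash
python3 -c "from plant import close_job;print(close_job())"
```

```text
the job is handed in; nothing more can be done
None
```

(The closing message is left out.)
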